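# Clamp the cold chisel in the dressing jig with the torque knob

## Task

Load the green cold chisel into the trough of the inclined jig: slide it in from the trough's open end, struck end first, under the clamp pad and up to the end stop, lying flat in the trough with its cutting end sticking out, and let go. Then turn the jig's black knob clockwise, regripping as needed, until the pad holds the chisel and the knob's slip clutch has clearly slipped, and leave it tight with the gripper away. Do not disturb the tin, the tape measure or the yellow plate.

Things in the scene. Friction and masses are not known exactly. Their poses are not given: they have to be found in the camera images.
- jig: inclined jig bolted to the bench: dark steel base 150 x 142 x 12 mm, tilted grey deck with a steel trough, blue C-shaped clamp arm with a black knob over one end of it. Origin on the bench straight below the cradle's origin, z up; the base reaches x -65 to +85 mm, y -120 to +22 mm
- cradle: tilted deck of the jig, fixed to it. Origin 78 mm above the bench, in mid-floor of the trough; x points up the slope, to the robot's left, y along the trough to its open end, toward the robot, z is the deck's normal, 30 degrees from vertical, leaning to the robot's right. Trough walls: 12 mm high, from x = ±15 to ±27 mm, flared wider from y = -6 to +13 mm
- trough_stop (a point): centre, at the floor, of the end stop's face (16 mm high): cradle (0, -94, 0) mm. The trough runs from here to trough_mouth. The blue clamp arm spans cradle y -85 to -45 mm, x -21 to +57 mm; above the floor its underside lies 66 mm, the bush below it 50 mm, its top 90 mm. The axis of pad and knob is parallel to the cradle's z, at x = 0, y = -65 mm
- trough_mouth (a point): centre of the trough's open end, at the floor: cradle (0, +14, 0) mm. The deck ends here, with nothing beyond; a chisel pushed up to the stop sticks out about 70 mm and can be held there, its shank from cradle y = +18 to +40 mm
- clamp_pad: round brass pad, 22 mm across, on the ram under the clamp arm; origin at the centre of its lower face, which starts 28 to 32 mm above the trough floor (8 to 12 mm above a loaded chisel). It goes down, along the cradle's -z, 2.2 mm for each radian the screw is turned, and stays where it is left
- knob_grip (a point): point on the knob's axis, 22 mm above its underside. Black fluted knob, 47 mm in diameter (50 mm over the flutes), 36 mm high, red top with a white line; its underside lies 100 mm above the trough floor along the cradle's z and it does not move along its axis. The aluminium collar below, 38 mm across, turns with the screw. Clockwise, looking down on the knob, lowers the pad
- torque_knob (a joint): slip of the knob against the screw and its collar, rad, clockwise positive, 0 at the start: stays near 0 while knob and screw turn together (about 0.03 N m), grows once the pad is pressed home and the clutch slips (about 0.08 N m). Slipping on does no harm; turning back backs the pad off
- chisel: loose green cold chisel, 180 mm long, about 0.3 kg, lying on the bench. Origin at the centre of its underside, y along it: shank 18 mm wide (x), 20 mm high (z), from y = -45 mm to the struck end at +90 mm; bare cutting end, flared to 22 mm, from y = -45 to -90 mm. Centre of mass near y = +10 mm. Loaded, its y points along the cradle's -y
- chisel_head (a point): centre of the chisel's struck end: at x = 0, y = +90 mm, z = +10 mm of the chisel
- paste: white tin with green lid, 69 mm in diameter, 55 mm high, a bystander; origin at the centre of its underside
- tape: yellow and black tape measure, 41 x 78 x 62 mm, a bystander; origin at the centre of its underside
- plate: yellow flat steel plate, 60 x 80 x 10 mm, a bystander; origin at the centre of its underside
There are look-alikes about, which are no part of the job. Of the things like the chisel, leave any that is blue; of the rest the larger one is meant.

How it is judged (in metres and radians):
On the way, in this order (a step that is already met when the one before it is completed fails the run):
1. the chisel lies in the trough, struck end at the end stop, let go (y of chisel_head in the frame of cradle between -0.1 and -0.076 m and z of chisel_head in the frame of cradle between 0.004 and 0.016 m and x of chisel_head in the frame of cradle between -0.01 and 0.01 m and angle between the y axis of chisel and the y axis of cradle, either way round below 0.12 rad and contact force between the fingers and chisel below 0.2 N), for 0.3 s.
2. the pad presses on the chisel and the knob's clutch has slipped (value of joint torque_knob above 0.5 rad and contact force between clamp_pad and chisel above 4 N), for 0.2 s.
At the end, for the whole second after the job is handed in: Chisel at rest in the trough within 0.12 rad, centre of its struck end 4-16 mm above the floor, within 10 mm of the centre line, at most about 18 mm from the end stop; pad pressing on it with over 4 N; knob slipped over 0.5 rad clockwise; fingers off the chisel (all of step 1 and all of step 2 and linear speed of chisel below 0.02 m/s); the robot touches nothing.
It fails at once if a bystander (tin, tape measure or yellow plate) is moved by more than 30 mm (distance of any of paste, tape, plate from where it was at the start of the episode above 0.03 m).
It also fails if it takes over 67 s, if anything falls off the work surface, if the arm or the gripper's body presses on something with over 40 N, if the wrist force passes 120 N, or if a joint passes its speed limit or range.

## Robot

A 6-joint arm with a two-finger parallel gripper is mounted at the origin on a cart in front of the work surface, level with it; the furniture and walls round the work are solid. World frame = base frame: x ahead of the robot, y to its left, z up, the work surface at z = 0. Lengths are in mm, angles in degrees, forces in N, time in s.
With the tool pointing down it reaches from about 350 to 850 mm from the base axis. Payload 8.1 kg.
Tool frame: the origin (TCP) lies at the very end of the fingers, on their centre line; the grasp point (between the pads) lies 19 mm behind it (r.grip_point_offset is the distance from the TCP to the grasp point, in mm); z points along the fingers, y is the line along which they close (so a half turn about z gives the same grasp; the last joint's range is limited). The gripper opens to 85 mm and grips with 20 to 120 N. Pads are 22 mm wide; open, the fingers measure 114 mm over their backs; the gripper's body (76 mm by 85 mm) begins 54 mm behind the grasp point. The pads swing forward as they close: fully open they stand 13 mm farther back than shut.
Start: joints at [66.956, 7.471, 85.268, -0, 87.261, -4.893], TCP at [186.895, 570.154, 201.792] pointing down, gripper open.
Joint ranges: [-169.43, 169.43], [-51.17, 129.36], [1.28, 143.12], [-76.62, 256.62], [0, 156.53], [-152.29, 152.29]. Speed limits (degrees/s): [136.94, 136.94, 159.86, 180, 180, 180].

## Interface

Orientations are given as [roll, pitch, yaw] about the fixed x, y, z axes, in that order (R = Rz(yaw) Ry(pitch) Rx(roll)).
In Python, from bench import status, eyes, r gives the robot as it stands.
- The arm moves only by the shell command python3 -m handwheel 'ROWS' [FORCE]. ROWS is a JSON object whose one key "series" holds a list that holds one entry, the list of rows, each a list of 7 numbers: the shift along the tool's x, y, z in cm, then the turn, a rotation vector about the tool's x, y, z in rad, then the opening, from 0 (shut) to 1 (fully open). In form: {"series": [[[tx, ty, tz, rx, ry, rz, claw], ...]]}. A call has 1 to 12 rows; each row is the pose to reach, as a shift and turn from the pose commanded when the call began, along the tool's axes at that moment; what a row does not reach only later rows make up. A row lasts 1/8 s, in which the tool goes at most 62.5 mm and 10.7 degrees, less where a joint would pass 70% of its speed; a pose out of reach is approached as far as the arm can. A call with a gripper value outside its range is refused whole. The fingers move at their own pace and stop on an object; FORCE is the grip in N (left out, the last holds). Time passes only in rows, so rows that repeat a pose let the fingers close. It gives the time, the measured TCP pose, the force, the opening and the grip force at its end, in the units of the state.
- status.sense(): the state, without advancing time (a new reading comes with each control period).
- eyes.snapshot(name): name is "side" or "top" or "wrist"; returns a dict with "img" (400x640x3 uint8, red, green, blue), "mtx" (3x3 intrinsics, pixels), "R" (3x3) and "t" (3): a world point X has camera coordinates R X + t. Camera axes: x right, y down, z forward; pixel columns grow to the right and rows downward; lengths in mm; the calibration is good to about 2 mm. The wrist camera is an equidistant fisheye: a pixel r from the principal point sees the ray r / f radians off the axis. A picture is of the moment at which its call begins. There is no depth.
- r.hand_in(): hands the job in; it is judged then, once.
The state is a dict: "time": time; "joint_pos": joint angles; "qd": joint speeds; "joint_efforts": joint torques, N m; "tool_pos": TCP position; "tcp_rot": TCP orientation; "ft_force": force on the tool from outside, world axes, zero at the start; "wrist_torque": the same for the moment, N m; "finger_gap": finger opening in mm; "grip_force": force on a finger pad.
Only numpy, scipy, OpenCV 4.12 (cv2) and the standard library are available. Lean on these libraries where they do the work, as an engineer would, in place of code of your own. Each camera call takes 0.05 s, during which the arm holds its last target. There are 200 camera calls.

## Working session

There is one attempt and no reset: what is moved stays moved. The work goes in short steps, Python scripts to look and compute and a shell command to move; the robot and the scene stay as the last step left them, time stands still between calls to the robot, and variables do not carry over. Pictures are saved under pics/ and viewed, at most 10 in all, crops included, and the job is handed in when it is done.

```bash
ls; mkdir -p pics; python3 - <<'E'
from bench import status, eyes, r
import cv2,numpy as np
s=status.sense(); print(s)
for n in ("side","top"):
    d=eyes.snapshot(n); np.savez(f"{n}0.npz",**d); cv2.imwrite(f"pics/{n}0.png",d["img"][:,:,::-1]); print(n,d["mtx"],d["R"],d["t"])
E
```

```text
pics
{'time': 0.0, 'joint_pos': array([ 6.69567132e+01,  7.51641194e+00,  8.53311113e+01,  4.08407477e-04,
        8.72593136e+01, -4.89435351e+00]), 'qd': array([-0.02672732, -0.01863481,  0.02840138,  0.01954929, -0.10373993,
        0.04332845]), 'joint_efforts': array([-1.37484194e-04, -5.69374180e+01, -5.00574124e+01, -4.72702743e-05,
        1.44221078e-02, -1.61290825e-05]), 'tool_pos': array([186.64387837, 569.59424884, 200.71331202]), 'tcp_rot': array([-1.79893588e+02, -9.52159442e-03,  1.61851038e+02]), 'ft_force': array([-0.4328861 ,  0.89736542,  0.1440634 ]), 'wrist_torque': array([ 0.06179178, -0.00299746, -0.02034999]), 'grip_force': 0.0, 'finger_gap': 85.68921394567099}
side [[400.31725308   0.         321.32550516]
 [  0.         400.31725308 198.98079087]
 [  0.           0.           1.        ]] [[ 0.96064125 -0.27754623 -0.01168232]
 [-0.14514417 -0.46562633 -0.87299787]
 [ 0.23685767  0.84033339 -0.48758408]] [-469.35007971  229.5823487  1050.76564198]
top [[370.73958525   0.         315.55006986]
 [  0.         370.73958525 195.52007068]
 [  0.           0.           1.        ]] [[ 0.0228795  -0.99959858  0.01670961]
 [-0.9918473  -0.02479158 -0.12499726]
 [ 0.12536134 -0.0137135  -0.99201637]] [ 56.53692131 530.93177206 951.77246785]
```

View pics/side0.png

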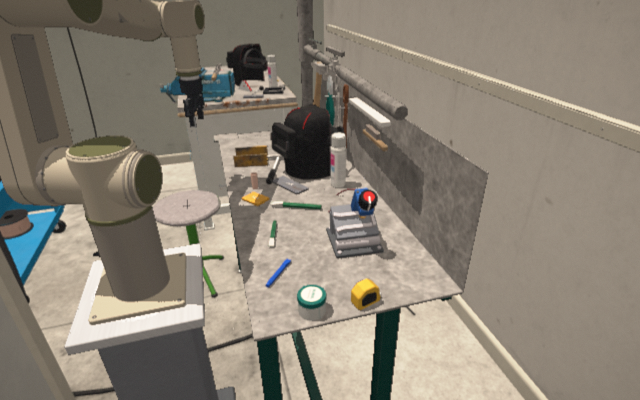

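View pics/top0.png

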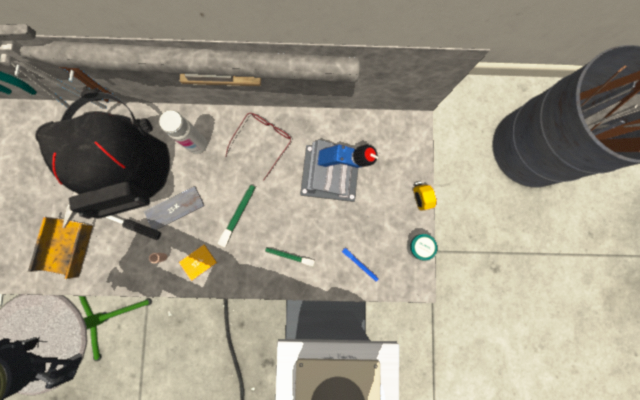

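The side view shows the large green chisel at about (300,206), the small look-alike at (272,233), the blue one at (279,272) and the jig at (355,230). In the top view the chisel runs from its struck end at (252,186) to its bare end at (223,244). The jig base spans about (302..358, 138..200), with the red knob at (370,154).

```bash
cat > h.py <<'E'
import cv2,numpy as np
from scipy.spatial.transform import Rotation as Ro
def ray(d,px):
    px=np.atleast_2d(np.float64(px)); K=d["mtx"]; R=d["R"]; t=d["t"]
    p=(px-K[:2,2])/K[0,0]
    v=np.c_[p,np.ones(len(p))]@R; return -R.T@t, v/np.linalg.norm(v,axis=1)[:,None]
def plane(d,px,z):
    c,v=ray(d,px); return c+v*((z-c[2])/v[:,2])[:,None]
def tri(d1,p1,d2,p2):
    A=np.zeros((3,3));b=np.zeros(3)
    for d,p in((d1,p1),(d2,p2)):
        c,v=ray(d,p);P=np.eye(3)-np.outer(v[0],v[0]);A+=P;b+=P@c
    return np.linalg.solve(A,b)
def proj(d,X):
    x=np.atleast_2d(X)@d["R"].T+d["t"]; return x[:,:2]/x[:,2:]*d["mtx"][0,0]+d["mtx"][:2,2]
def blobs(m,amin=8):
    n,l,s,c=cv2.connectedComponentsWithStats(m.astype(np.uint8)); return [(s[i].tolist(),c[i].round(2).tolist()) for i in range(1,n) if s[i,4]>=amin],l
E
python3 - <<'E'
from h import *
T=dict(np.load("top0.npz"));S=dict(np.load("side0.npz"))
for n,d in(("top",T),("side",S)):
    H=cv2.cvtColor(d["img"],cv2.COLOR_RGB2HSV).astype(int)
    g=(H[...,0]>60)&(H[...,0]<90)&(H[...,1]>110)
    r=((H[...,0]<8)|(H[...,0]>172))&(H[...,1]>150)&(H[...,2]>120)
    b=(H[...,0]>95)&(H[...,0]<120)&(H[...,1]>150)
    for k,m in(("g",g),("r",r),("b",b)): print(n,k,blobs(m,20)[0])
    if n=="top":
        _,l=blobs(g,20)
        for i in range(1,l.max()+1):
            p=np.argwhere(l==i)[:,::-1]
            if len(p)>100:
                rc=cv2.minAreaRect(p.astype(np.float32)); print(rc, plane(T,cv2.boxPoints(rc),18).round(1).tolist())
c=T["img"][120:220,280:400,::-1]; a=cv2.resize(c,None,fx=6,fy=6,interpolation=cv2.INTER_CUBIC); cv2.imwrite("pics/topjig.png",a)
c=S["img"][180:265,310:400,::-1]; cv2.imwrite("pics/sidejig.png",cv2.resize(c,None,fx=7,fy=7,interpolation=cv2.INTER_CUBIC))
E
```

```text
top g [([0, 72, 36, 22, 268], [16.21, 82.21]), ([0, 85, 11, 9, 59], [4.63, 89.32]), ([228, 186, 26, 44, 247], [240.46, 208.21]), ([411, 234, 26, 26, 180], [421.39, 246.23]), ([266, 249, 35, 12, 117], [284.03, 254.4])]
top r [([94, 141, 30, 27, 98], [107.69, 153.59]), ([365, 148, 11, 14, 105], [369.38, 153.97]), ([52, 152, 7, 28, 72], [53.68, 164.43])]
top b [([319, 145, 40, 22, 539], [335.71, 155.71]), ([343, 249, 35, 31, 162], [359.22, 263.65])]
((17.46138572692871, 82.58613586425781), (40.52799987792969, 7.929390907287598), 24.145544052124023) [[837.2, 956.8, 18.0], [858.4, 950.6, 18.0], [813.5, 843.8, 18.0], [792.5, 850.2, 18.0]]
((240.75814819335938, 207.40135192871094), (5.458690643310547, 48.3484001159668), 27.89727020263672) [[439.8, 302.2, 18.0], [556.1, 247.4, 18.0], [549.5, 234.2, 18.0], [433.4, 289.1, 18.0]]
((423.5, 246.5), (25.0, 25.0), 90.0) [[434.0, -188.4, 18.0], [435.6, -255.6, 18.0], [369.6, -254.4, 18.0], [368.1, -187.8, 18.0]]
((283.246826171875, 254.1608123779297), (35.44009017944336, 3.442429304122925), 16.389541625976562) [[380.9, 197.1, 18.0], [389.6, 194.9, 18.0], [365.5, 104.3, 18.0], [356.9, 106.7, 18.0]]
side g [([326, 95, 8, 30, 138], [330.03, 108.12]), ([283, 203, 38, 6, 114], [301.04, 205.42]), ([271, 224, 4, 13, 25], [272.76, 229.92]), ([298, 286, 28, 23, 214], [311.49, 300.46]), ([371, 309, 28, 91, 1694], [383.81, 354.0]), ([258, 338, 23, 62, 1028], [269.52, 368.58]), ([301, 363, 16, 26, 133], [308.8, 377.63])]
side r [([363, 191, 12, 10, 84], [368.38, 195.35])]
side b [([170, 81, 13, 13, 95], [175.59, 87.61]), ([0, 182, 63, 102, 2148], [28.41, 233.48]), ([352, 189, 21, 26, 159], [358.47, 203.71]), ([267, 260, 23, 27, 128], [277.88, 272.16])]
```

View pics/topjig.png

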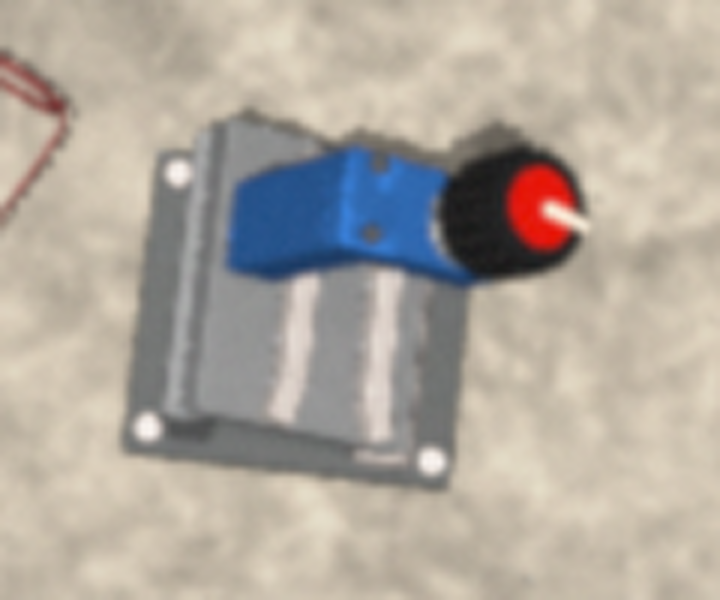

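View pics/sidejig.png

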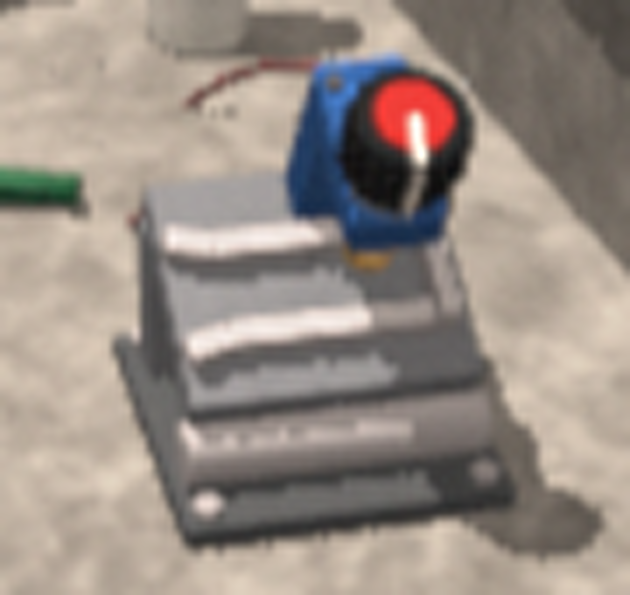

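The top crop shows base corners at (123,452), (447,488) and (160,152), and a red knob top centred at (543,207). The side crop shows corners at (185,545), (515,500) and (115,340), with the red top at (413,115).

```bash
cat >> h.py <<'E'
def jigT(x,y,yaw):
    Rj=Ro.from_euler("z",yaw).as_matrix(); Rc=Rj@Ro.from_euler("y",JT).as_matrix(); return Rj,Rc,np.array([x,y,0.])
JT=np.radians(-30) # cradle x rises toward +x jig
E
python3 - <<'E'
from h import *
from scipy.optimize import least_squares
T=dict(np.load("top0.npz"));S=dict(np.load("side0.npz"))
cv=lambda p,o,f:(np.array(p,float)+.5)/f-.5+o
tp=[cv(p,(280,120),6) for p in[(123,452),(447,488),(160,152),(543,207)]]
sp=[cv(p,(310,180),7) for p in[(185,545),(515,500),(115,340),(413,115)]]
jt=[(85,22,10),(-65,22,10),(85,-120,10)]; js=[(-65,22,10),(-65,-120,10),(85,22,10)]
def res(q):
    Rj,Rc,o=jigT(*q[:3]); k=o+[0,0,78]+Rc@[0,-65,136]
    A=np.array([o+Rj@p for p in jt]+[k]);B=np.array([o+Rj@p for p in js]+[k])
    return np.r_[(proj(T,A)-tp).ravel(),(proj(S,B)-sp).ravel()]
s=least_squares(res,[650,30,np.pi/2]); print(s.x[:2],np.degrees(s.x[2])); print(res(s.x).reshape(-1,2).round(2))
print("base corners top",plane(T,tp[:3],12).round(1).tolist()); print("knob tri",tri(T,tp[3],S,sp[3]).round(1))
Rj,Rc,o=jigT(*s.x); print("knob",o+[0,0,78]+Rc@[0,-65,136]); print("Rc",Rc.round(3))
# chisel: fit axis of green + bare end in top
H=cv2.cvtColor(T["img"],cv2.COLOR_RGB2HSV).astype(int)
m=(H[...,0]>60)&(H[...,0]<90)&(H[...,1]>90); _,l=blobs(m,20); i=l[208,240]; p=np.argwhere(l==i)[:,::-1]
w=plane(T,p,15); c=w.mean(0); u=np.linalg.svd(w-c)[2][0]; u*=np.sign(u[0]); t=(w-c)@u; print("chisel",c,u,t.min(),t.max(),np.degrees(np.arctan2(u[1],u[0])))
print("tip",plane(T,[[223,245]],8))
H=cv2.cvtColor(S["img"],cv2.COLOR_RGB2HSV).astype(int)
m=(H[...,0]>60)&(H[...,0]<90)&(H[...,1]>90); _,l=blobs(m,20); i=l[205,301]; p=np.argwhere(l==i)[:,::-1]
w=plane(S,p,12); print("side",w.mean(0),w[w[:,0].argmin()],w[w[:,0].argmax()])
E
```

```text
[547.52792514  24.28787944] 84.78809921575777
[[ 0.01 -0.16]
 [ 0.85  0.18]
 [-0.05 -0.75]
 [ 0.13 -0.1 ]
 [-0.42 -0.93]
 [ 0.3  -0.64]
 [-0.85 -0.13]
 [-0.19  0.58]]
base corners top [[532.7, 110.9, 12.0], [519.9, -35.9, 12.0], [672.1, 97.8, 12.0]]
knob tri [606.1 -49.  197.2]
knob [606.0821047  -49.33554113 195.77945491]
Rc [[ 0.079 -0.996 -0.045]
 [ 0.862  0.091 -0.498]
 [ 0.5    0.     0.866]]
chisel [492.75639689 269.59989495  15.        ] [ 0.90219335 -0.43133184  0.        ] -63.07691743814319 66.79036175858025 -25.55211154255197
tip [[393.41100267 312.65435148   8.        ]]
side [493.53879523 268.72167108  12.        ] [433.91988468 290.36118495  12.        ] [554.89640705 245.52418998  12.        ]
```

```bash
cat >> h.py <<'E'
JIG=(547.5,24.3,np.radians(84.79))
def down(yaw): return Ro.from_euler("xyz",[180,0,yaw],degrees=True)
def cr(p): Rj,Rc,o=jigT(*JIG); return o+[0,0,78]+Rc@np.array(p,float)
def crR(ang=0): # tool z along -cradle z; tool x along +cradle y turned by ang deg about cradle z
    Rc=jigT(*JIG)[1]; a=np.radians(ang)
    x=np.array([-np.sin(a),np.cos(a),0]); z=np.array([0,0,-1.]); return Ro.from_matrix(Rc@np.c_[x,np.cross(z,x),z])
def rel(goals):
    from bench import status
    s=status.sense(); R0=Ro.from_euler("xyz",s["tcp_rot"],degrees=True); p0=s["tool_pos"]
    print("t",s["time"],"J",s["joint_pos"].round(1),"F",s["ft_force"].round(1),"gap",round(s["finger_gap"],1),"tcp",p0.round(1))
    for p,R in goals:
        print((R0.inv().apply(np.array(p)-p0)/10).round(2).tolist(),(R0.inv()*R).as_rotvec().round(3).tolist(), "deg",np.degrees((R0.inv()*R).magnitude()).round(1))
E
python3 - <<'E'
from h import *
rel([((443,293,80),down(154.4)),((443,293,4),down(154.4))])
E
```

```text
t 0.1 J [67.   7.5 85.3 -0.  87.3 -4.9] F [-0.5 -0.  -0.3] gap 85.3 tcp [186.7 569.6 200.8]
[-32.98, -18.28, 12.11] [-0.002, -0.0, 0.13] deg 7.4
[-32.98, -18.27, 19.71] [-0.002, -0.0, 0.13] deg 7.4
```

```bash
python3 -m handwheel '{"series": [[[-33,-18.3,12.1,0,0,0.13,1],[-33,-18.3,12.1,0,0,0.13,1],[-33,-18.3,12.1,0,0,0.13,1],[-33,-18.3,12.1,0,0,0.13,1],[-33,-18.3,12.1,0,0,0.13,1],[-33,-18.3,12.1,0,0,0.13,1],[-33,-18.3,12.1,0,0,0.13,1],[-33,-18.3,12.1,0,0,0.13,1],[-33,-18.3,12.1,0,0,0.13,1],[-33,-18.3,12.1,0,0,0.13,1]]]}' 40
python3 - <<'E'
from h import *
from bench import eyes
d=eyes.snapshot("wrist"); np.savez("w1.npz",**d); cv2.imwrite("pics/w1.png",d["img"][:,:,::-1])
rel([((443,293,4),down(154.4))])
E
```

```text
time: 1.35
tool_pos: [443.0, 294.8, 81.4]
tcp_rot: [179.9, 0.0, 154.5]
ft_force: [0.7, 0.6, -0.1]
finger_gap: 85.4
grip_force: 0.0
t 1.4 J [ 28.1   2.2 103.8   0.   74.  -36.4] F [-0.3 -0.5 -0.1] gap 85.8 tcp [443.  294.7  81.4]
[-0.07, -0.16, 7.74] [0.001, 0.0, 0.002] deg 0.1
```

View pics/w1.png

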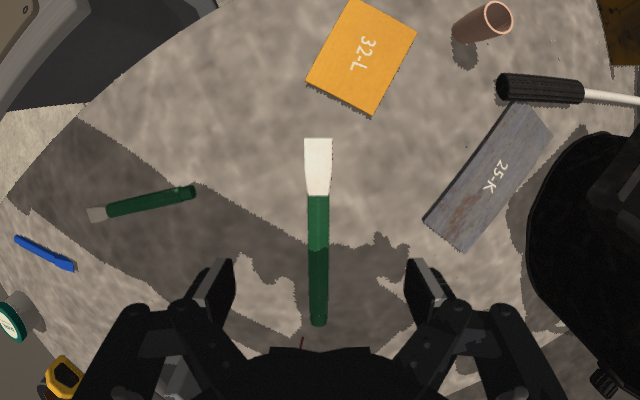

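The wrist view shows the chisel centred and aligned between the fingers, with the shank/blade junction at about (317,196) and the struck end at (318,325). I'll check those against my estimate.

```bash
cat >> h.py <<'E'
def fray(d,px):
    q=(np.atleast_2d(np.float64(px))-d["mtx"][:2,2])/d["mtx"][0,0]; th=np.linalg.norm(q,axis=1)
    v=np.c_[q*(np.sin(th)/th)[:,None],np.cos(th)]@d["R"]; return -d["R"].T@d["t"],v
def fplane(d,px,z): c,v=fray(d,px); return c+v*((z-c[2])/v[:,2])[:,None]
E
python3 - <<'E'
from h import *
d=dict(np.load("w1.npz")); print(d["mtx"][0]); w=fplane(d,[[317,196],[318.5,325],[318,140]],np.array(18)); print(w.round(1)); 
u=w[1]-w[0];print(np.linalg.norm(u),np.degrees(np.arctan2(u[1],u[0])))
print("grasp pt y=-34", w[0]+u/np.linalg.norm(u)*11)
E
```

```text
[309.70691629   0.         319.29023356]
[[435.3 295.2  18. ]
 [554.3 239.6  18. ]
 [395.6 315.   18. ]]
131.30601733452193 -25.04363919547911
grasp pt y=-34 [445.27257736 290.51682977  18.        ]
```

```bash
python3 -m handwheel '{"series": [[[-0.2,-0.2,4,0,0,0.005,1],[-0.2,-0.2,7.7,0,0,0.005,1],[-0.2,-0.2,7.7,0,0,0.005,1],[-0.2,-0.2,7.7,0,0,0.005,0],[-0.2,-0.2,7.7,0,0,0.005,0],[-0.2,-0.2,7.7,0,0,0.005,0],[-0.2,-0.2,7.7,0,0,0.005,0],[-0.2,-0.2,7.7,0,0,0.005,0],[-0.2,-0.2,7.7,0,0,0.005,0]]]}' 100
```

```text
time: 2.52
tool_pos: [444.4, 290.8, 3.8]
tcp_rot: [-180.0, -0.0, 154.1]
ft_force: [0.1, -0.7, -0.1]
finger_gap: -0.0
grip_force: 0.0
```

```bash
python3 - <<'E'
from h import *
from bench import eyes,status
s=status.sense(); print(s["finger_gap"],s["grip_force"],s["tool_pos"])
d=eyes.snapshot("wrist"); np.savez("w2.npz",**d)
e=eyes.snapshot("top"); np.savez("top1.npz",**e)
a=cv2.resize(e["img"][150:280,180:330,::-1],(450,390)); b=cv2.resize(d["img"][...,::-1],(624,390))[:,140:480]
cv2.imwrite("pics/m2.png",np.hstack([a,b]))
E
```

```text
-0.03829586133656818 0.0 [444.4044281  290.75130838   3.82483736]
```

View pics/m2.png

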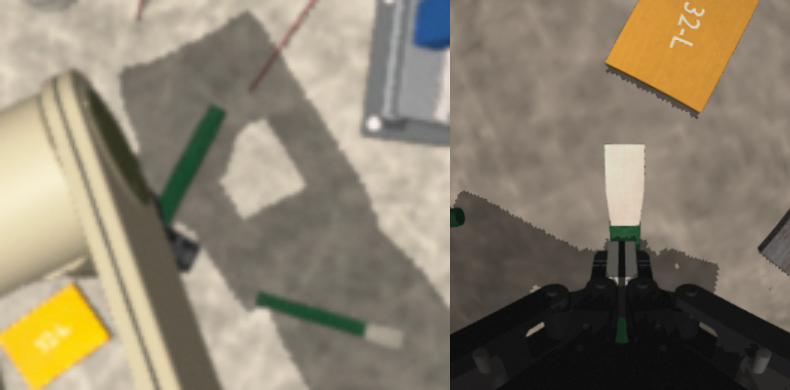

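```bash
cat >> h.py <<'E'
def fproj(d,X):
    x=np.atleast_2d(X)@d["R"].T+d["t"]; n=np.linalg.norm(x[:,:2],axis=1); th=np.arctan2(n,x[:,2]); return d["mtx"][:2,2]+d["mtx"][0,0]*x[:,:2]*(th/n)[:,None]
E
python3 - <<'E'
from h import *
d=dict(np.load("w2.npz")); 
p0=np.array([444.4,290.8,3.8]); R=down(154.1)
for z in (3.8,13,23,33,43): 
    q=[p0+R.apply([0,s,-(z-3.8)]) for s in(-9,0,9)]; print(z,fproj(d,q).round(0).tolist())
print(R.inv().apply(-d["R"].T@d["t"]-p0))
cv2.imwrite("pics/w2z.png",cv2.resize(d["img"][215:365,230:410,::-1],None,fx=4,fy=4,interpolation=cv2.INTER_CUBIC))
E
```

```text
3.8 [[307.0, 238.0], [321.0, 238.0], [336.0, 238.0]]
13 [[306.0, 244.0], [321.0, 244.0], [337.0, 244.0]]
23 [[305.0, 252.0], [322.0, 252.0], [338.0, 252.0]]
33 [[304.0, 261.0], [322.0, 261.0], [339.0, 261.0]]
43 [[304.0, 271.0], [322.0, 271.0], [340.0, 271.0]]
[  79.01239942   -1.21372391 -170.84928726]
```

View pics/w2z.png

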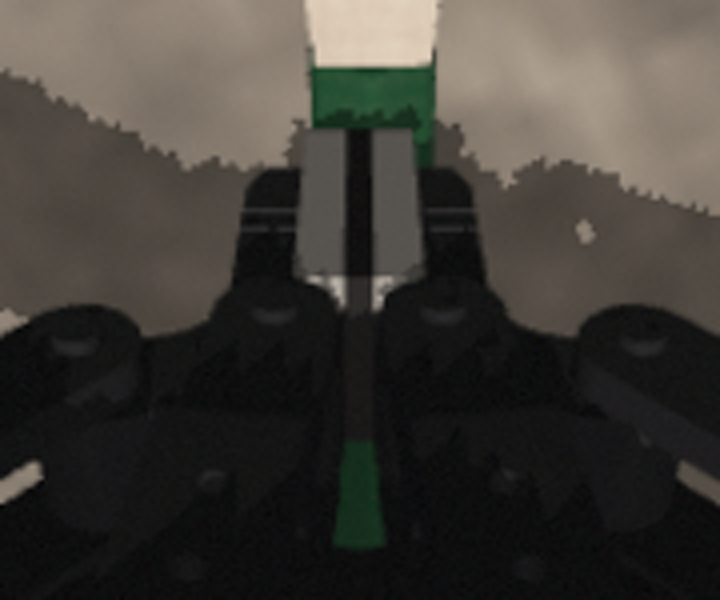

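The zoom shows the pads shut above the shank at (360,128)–(360,270), so the fingertips seem to be higher than the TCP reading suggests. I'll triangulate to check.

```bash
python3 - <<'E'
from h import *
a=dict(np.load("w1.npz"));b=dict(np.load("w2.npz"))
def tri2(rs):
    A=np.zeros((3,3));q=np.zeros(3)
    for c,v in rs: P=np.eye(3)-np.outer(v[0],v[0]);A+=P;q+=P@c
    return np.linalg.solve(A,q)
def edges(d,row0,row1):
    H=cv2.cvtColor(d["img"],cv2.COLOR_RGB2HSV).astype(int)
    g=(H[...,0]>60)&(H[...,0]<90)&(H[...,1]>90)&(H[...,2]>30)
    for r in range(row0,row1): c=np.where(g[r,280:360])[0]; print(r,len(c),(c.min()+280,c.max()+280) if len(c) else "")
edges(a,193,200); edges(b,228,240)
ja=[[317.5,195.5]];jb=[[323,231.7]]
print("junction tri",tri2([fray(a,ja),fray(b,jb)]))
T=dict(np.load("top0.npz"))
for n,d in(("a",a),("b",b)):
    print(n,-d["R"].T@d["t"])
    for z in(0,10,20): print(z,fplane(d,ja if n=="a" else jb,z).round(1))
# tin/plate check: plate label 32-L corner
from bench import status
s=status.sense(); print(s["joint_pos"],s["joint_efforts"],s["ft_force"])
E
```

```text
193 0 
194 0 
195 0 
196 0 
197 21 (np.int64(308), np.int64(328))
198 21 (np.int64(308), np.int64(328))
199 21 (np.int64(308), np.int64(328))
228 0 
229 0 
230 0 
231 0 
232 30 (np.int64(308), np.int64(337))
233 30 (np.int64(308), np.int64(337))
234 31 (np.int64(308), np.int64(338))
235 30 (np.int64(308), np.int64(337))
236 30 (np.int64(308), np.int64(337))
237 30 (np.int64(308), np.int64(337))
238 30 (np.int64(308), np.int64(337))
239 30 (np.int64(308), np.int64(337))
junction tri [434.64394004 296.15671561  19.90761073]
a [370.99700637 327.69933196 252.24151239]
0 [[440.  293.3   0. ]]
10 [[437.3 294.6  10. ]]
20 [[434.6 296.   20. ]]
b [372.79362469 324.22094258 174.64928726]
0 [[442.7 292.8   0. ]]
10 [[438.7 294.6  10. ]]
20 [[434.7 296.4  20. ]]
[ 2.76625234e+01  7.88817555e+00  1.06629532e+02  4.43639501e-04
  6.54926937e+01 -3.64458725e+01] [-1.32558598e-03 -5.08146608e+01 -4.35676897e+01 -3.98355924e-04
  2.14991451e-03  6.67008567e-05] [0.02489578 0.14150194 0.09740653]
```

```bash
python3 - <<'E'
from h import *
d=dict(np.load("w2.npz")); p0=np.array([444.4,290.8,3.8]); R=down(154.1)
for x in(11,0):
  for dz in(0,5,10,15,20,25,40,54): print(x,dz,fproj(d,[p0+R.apply([x,s,-dz]) for s in(-8,0,8)]).round(0).tolist())
E
```

```text
11 0 [[308.0, 221.0], [321.0, 221.0], [335.0, 221.0]]
11 5 [[308.0, 224.0], [321.0, 224.0], [335.0, 224.0]]
11 10 [[307.0, 228.0], [322.0, 228.0], [336.0, 228.0]]
11 15 [[307.0, 231.0], [322.0, 231.0], [336.0, 231.0]]
11 20 [[307.0, 235.0], [322.0, 235.0], [337.0, 235.0]]
11 25 [[306.0, 239.0], [322.0, 239.0], [337.0, 239.0]]
11 40 [[305.0, 252.0], [322.0, 252.0], [339.0, 252.0]]
11 54 [[304.0, 267.0], [322.0, 267.0], [341.0, 267.0]]
0 0 [[308.0, 238.0], [321.0, 238.0], [335.0, 238.0]]
0 5 [[308.0, 241.0], [321.0, 241.0], [335.0, 241.0]]
0 10 [[308.0, 245.0], [321.0, 245.0], [335.0, 245.0]]
0 15 [[307.0, 249.0], [322.0, 249.0], [336.0, 249.0]]
0 20 [[307.0, 253.0], [322.0, 253.0], [336.0, 253.0]]
0 25 [[307.0, 257.0], [322.0, 257.0], [337.0, 257.0]]
0 40 [[306.0, 272.0], [322.0, 272.0], [338.0, 272.0]]
0 54 [[304.0, 288.0], [322.0, 288.0], [340.0, 288.0]]
```

```bash
python3 -m handwheel '{"series": [[[0,0,0.3,0,0,0,0]]]}'; python3 -m handwheel '{"series": [[[0,0,0.3,0,0,0,0]]]}'
python3 - <<'E'
from h import *
from bench import eyes,status
s=status.sense();print(s["tool_pos"])
e=eyes.snapshot("side"); np.savez("side2.npz",**e)
p=proj(e,[s["tool_pos"]])[0]; q=proj(e,[[443,292,20]])[0];print(p,q)
x,y=p.astype(int); c=cv2.resize(e["img"][y-40:y+20,x-40:x+40,::-1],None,fx=8,fy=8,interpolation=cv2.INTER_NEAREST)
cv2.imwrite("pics/s2.png",c); print(x-40,y-40)
E
```

```text
time: 2.75
tool_pos: [444.6, 290.9, 0.9]
tcp_rot: [180.0, 0.0, 154.1]
ft_force: [0.2, -0.6, 0.1]
finger_gap: -0.3
grip_force: 0.0
time: 2.88
tool_pos: [444.4, 290.7, -2.5]
tcp_rot: [-180.0, -0.0, 154.1]
ft_force: [-0.1, 0.9, -0.2]
finger_gap: 0.1
grip_force: 0.0
[444.35268252 290.72362078  -2.50749543]
[286.15160574 208.09444771] [285.34171682 202.39339088]
246 168
```

View pics/s2.png

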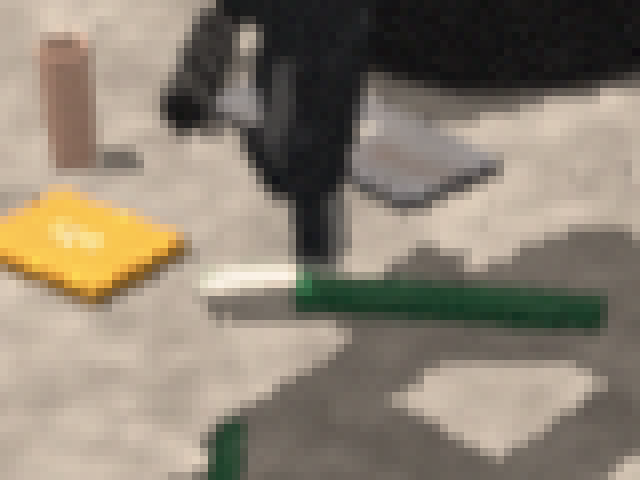

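The side crop shows the shut fingertips ending at (315,262), just above the chisel's top edge. The true tips are therefore well short of the reported TCP. I'll keep probing down gently until they touch.

```bash
for i in 1 2 3; do :; done; python3 -m handwheel '{"series": [[[0,0,0.3,0,0,0,0]]]}' | egrep "tool_pos|force"; python3 -m handwheel '{"series": [[[0,0,0.2,0,0,0,0]]]}'| egrep "tool_pos|ft_force";python3 -m handwheel '{"series": [[[0,0,0.2,0,0,0,0]]]}'| egrep "tool_pos|ft_force"
```

```text
tool_pos: [444.4, 290.8, -5.4]
ft_force: [0.1, -0.6, 1.0]
grip_force: 0.0
tool_pos: [444.3, 290.7, -7.5]
ft_force: [-0.6, 0.2, 0.1]
tool_pos: [444.5, 290.9, -9.0]
ft_force: [-8.8, -3.6, 19.4]
```

```bash
python3 -c "
from bench import r; print(r.grip_point_offset)"; python3 -m handwheel '{"series": [[[0,0,-3,0,0,0,1],[0,0,-3,0,0,0,1],[0,0,-3,0,0,0,1],[0,0,-3,0,0,0,1],[0,0,-3,0,0,0,1],[0,0,0,0,0,0,1],[0,0,1.5,0,0,0,1],[0,0,1.5,0,0,0,1]]]}'; python3 -m handwheel '{"series": [[[0,0,0,0,0,0,0],[0,0,0,0,0,0,0],[0,0,0,0,0,0,0],[0,0,0,0,0,0,0],[0,0,0,0,0,0,0],[0,0,0,0,0,0,0]]]}' 100
```

```text
18.700000000000003
time: 4.3
tool_pos: [442.8, 289.9, -26.0]
tcp_rot: [-179.8, -0.1, 154.1]
ft_force: [0.6, -1.0, -0.1]
finger_gap: 85.2
grip_force: 0.0
time: 5.05
tool_pos: [445.2, 291.3, -23.2]
tcp_rot: [179.9, 0.0, 154.1]
ft_force: [-1.3, 0.5, 5.6]
finger_gap: 15.0
grip_force: 99.6
```

```bash
python3 - <<'E'
from h import *
rel([((445.2,291.3,110),down(154.1)),(cr((0,165,60)),crR(0)),(cr((0,165,-20)),crR(0))])
print(cr((0,165,-20)),crR(0).as_matrix().round(2).tolist())
E
```

```text
t 5.05 J [ 27.7  10.4 107.1   0.   62.4 -36.4] F [-1.3  0.5  5.6] gap 15.0 tcp [445.2 291.3 -23.2]
[-0.02, 0.02, -13.32] [0.001, 0.001, 0.0] deg 0.1
[-6.5, -28.17, -15.35] [-0.517, 0.096, -0.352] deg 36.2
[-5.08, -24.43, -8.42] [-0.517, 0.096, -0.352] deg 36.2
[384.0897507   49.24174057  60.67949192] [[-1.0, 0.08, 0.05], [0.09, 0.86, 0.5], [0.0, 0.5, -0.87]]
```

```bash
python3 -m handwheel '{"series": [[[0,0,-5,0,0,0,0],[0,0,-10,0,0,0,0],[0,-3,-13.4,0,0,0,0],[-1.5,-7,-14,-0.13,0.024,-0.09,0],[-3,-13,-14.5,-0.26,0.05,-0.18,0],[-5,-19,-15,-0.39,0.07,-0.26,0],[-6.5,-24,-15.35,-0.517,0.096,-0.352,0],[-6.5,-28.2,-15.35,-0.517,0.096,-0.352,0],[-6.5,-28.2,-15.35,-0.517,0.096,-0.352,0],[-6.5,-28.2,-15.35,-0.517,0.096,-0.352,0]]]}'
python3 - <<'E'
from h import *
from bench import eyes
d=eyes.snapshot("wrist"); np.savez("w3.npz",**d)
e=eyes.snapshot("top"); np.savez("top3.npz",**e)
a=cv2.resize(d["img"][...,::-1],(480,300)); cv2.imwrite("pics/m3.png",np.hstack([a,cv2.resize(e["img"][120:270,270:430,::-1],(320,300))]))
rel([(cr((0,165,-20)),crR(0))])
E
```

```text
time: 6.3
tool_pos: [379.2, 6.0, 128.7]
tcp_rot: [150.1, -0.2, 174.5]
ft_force: [0.4, 0.3, -4.1]
finger_gap: 15.2
grip_force: 99.0
t 6.4 J [ -34.6  -18.3  122.8   25.8   91.2 -122.3] F [ 0.6  0.1 -3.2] gap 15.2 tcp [379.6   8.5 128.9]
[-0.09, 0.14, 7.96] [-0.0, -0.001, -0.003] deg 0.2
```

View pics/m3.png

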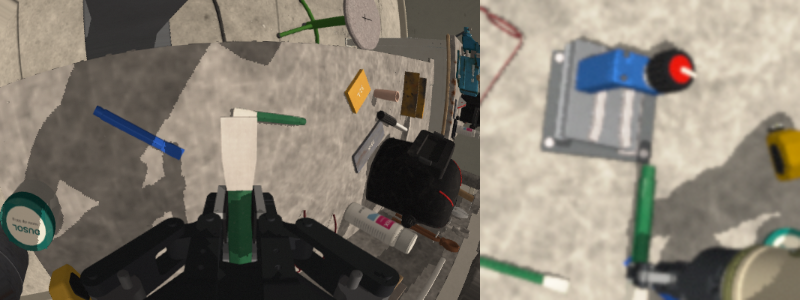

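The left half shows the chisel held between the pads, its blade pointing back at (238,150). In the right half, the top view, it runs roughly parallel to the trough, with its struck end at (648,165). Next I'll check for droop and offset numerically.

```bash
python3 - <<'E'
from h import *
from bench import status
s=status.sense(); p=s["tool_pos"]; R=Ro.from_euler("xyz",s["tcp_rot"],degrees=True)
yG=-33.4
ch=lambda c: p+R.apply(np.array([-(c[1]-yG), c[0], -(c[2]+23.2)]))  # chisel->world
T=dict(np.load("top3.npz")); d=dict(np.load("w3.npz"))
H=cv2.cvtColor(T["img"],cv2.COLOR_RGB2HSV).astype(int)
m=(H[...,0]>60)&(H[...,0]<90)&(H[...,1]>90); bl,l=blobs(m,20)
for b in bl:
    if 330<b[1][0]<380: print("top blob",b)
q=np.argwhere(l==l[215,351])[:,::-1]; 
for r in range(q[:,1].min(),q[:,1].max()+1,6): print(r,q[q[:,1]==r,0].min(),q[q[:,1]==r,0].max())
for c in[(9,90,20),(-9,90,20),(-9,90,0),(9,0,20),(-9,0,20),(-9,0,0)]: print(c,proj(T,[ch(c)]).round(1))
H=cv2.cvtColor(d["img"],cv2.COLOR_RGB2HSV).astype(int); m=(H[...,0]>60)&(H[...,0]<90)&(H[...,1]>90)
for r in range(245,345,6):
    c=np.where(m[r,290:350])[0]; print(r,(c.min()+290,c.max()+290) if len(c) else "",end=" ")
print("\npred junction",fproj(d,[ch((-9,-45,20)),ch((9,-45,20)),ch((0,-90,10)),ch((0,-90,0)),ch((0,-90,20))]).round(1).tolist())
b=(H[...,1]<60)&(H[...,2]>170)
for r in range(145,262,8):
    c=np.where(b[r,280:360])[0]; print(r,(c.min()+280,c.max()+280) if len(c) else "",end=" ")
E
```

```text
top blob ([346, 203, 11, 49, 347], [351.46, 227.28])
203 352 354
209 350 356
215 349 356
221 349 356
227 348 355
233 348 355
239 347 353
245 347 353
251 348 348
(9, 90, 20) [[353.9 201.2]]
(-9, 90, 20) [[360.2 202.4]]
(-9, 90, 0) [[355.  202.7]]
(9, 0, 20) [[349.8 240.6]]
(-9, 0, 20) [[356.2 241.5]]
(-9, 0, 0) [[351. 241.]]
245  251  257 (np.int64(304), np.int64(335)) 263 (np.int64(304), np.int64(335)) 269 (np.int64(304), np.int64(335)) 275 (np.int64(305), np.int64(335)) 281 (np.int64(304), np.int64(335)) 287 (np.int64(304), np.int64(334)) 293 (np.int64(304), np.int64(334)) 299 (np.int64(304), np.int64(334)) 305 (np.int64(303), np.int64(335)) 311 (np.int64(305), np.int64(336)) 317 (np.int64(305), np.int64(336)) 323 (np.int64(305), np.int64(335)) 329 (np.int64(305), np.int64(335)) 335 (np.int64(305), np.int64(335)) 341 (np.int64(306), np.int64(335)) 
pred junction [[308.9, 253.5], [347.1, 253.2], [328.0, 154.4], [327.4, 151.0], [328.6, 158.3]]
145 (np.int64(280), np.int64(330)) 153 (np.int64(280), np.int64(341)) 161 (np.int64(281), np.int64(342)) 169 (np.int64(283), np.int64(342)) 177 (np.int64(282), np.int64(342)) 185 (np.int64(280), np.int64(342)) 193 (np.int64(292), np.int64(354)) 201 (np.int64(292), np.int64(358)) 209 (np.int64(295), np.int64(355)) 217 (np.int64(282), np.int64(359)) 225 (np.int64(280), np.int64(359)) 233 (np.int64(291), np.int64(339)) 241 (np.int64(294), np.int64(358)) 249 (np.int64(302), np.int64(356)) 257
```

```bash
python3 - <<'E'
from h import *
from bench import status,eyes
for n in("top","side","wrist"):
    d=eyes.snapshot(n); np.savez(n+"4.npz",**d)
s=status.sense(); p=s["tool_pos"]; R=Ro.from_euler("xyz",s["tcp_rot"],degrees=True); print(p,s["tcp_rot"])
W=dict(np.load("wrist4.npz")); cw=-W["R"].T@W["t"]; print("cam in tool",R.inv().apply(cw-p))
for f,pp,rr in(("w1",[443,294.7,81.4],[179.9,0,154.5]),("w2",[444.4,290.75,3.8],[180,0,154.1])):
    d=dict(np.load(f+".npz"));print(f,Ro.from_euler("xyz",rr,degrees=True).inv().apply(-d["R"].T@d["t"]-pp))
# chisel from top & side
T=dict(np.load("top4.npz"));S=dict(np.load("side4.npz"))
def rect(d,guess):
    H=cv2.cvtColor(d["img"],cv2.COLOR_RGB2HSV).astype(int); m=(H[...,0]>60)&(H[...,0]<90)&(H[...,1]>90); bl,l=blobs(m,20)
    print([b for b in bl if np.hypot(*(np.array(b[1])-guess))<40])
    return l
ch=lambda c: p+R.apply(np.array([-(c[1]+33.4), c[0], -(c[2]+23.2)]))
rect(T,(351,227)); g=proj(S,[ch((0,22,10))])[0]; print(g); rect(S,g)
print("pred head ctr/top",proj(T,[ch((0,90,10))]),proj(S,[ch((0,90,10))]))
np.set_printoptions(suppress=True); x,y=g.astype(int)
cv2.imwrite("pics/s4.png",np.hstack([cv2.resize(S["img"][y-45:y+55,x-60:x+60,::-1],(480,400),interpolation=cv2.INTER_CUBIC),cv2.resize(T["img"][180:270,310:390,::-1],(356,400),interpolation=cv2.INTER_CUBIC)[:,:320]])); print("side crop origin",x-60,y-45)
E
```

```text
[379.65949639   9.7388637  129.1384512 ] [ 1.50031014e+02 -1.12663758e-01  1.74886250e+02]
cam in tool [  79.56842253   -2.05731384 -171.782008  ]
w1 [  79.19542108   -0.91519995 -170.84336993]
w2 [  79.03423951   -1.16874602 -170.84928726]
[([346, 203, 11, 49, 344], [351.0, 227.2])]
[301.96650307 211.88462201]
[([288, 207, 39, 9, 200], [306.74, 210.7]), ([271, 221, 5, 16, 46], [273.04, 229.13])]
pred head ctr/top [[353.73373521 201.82781301]] [[326.95910612 209.19270811]]
side crop origin 241 166
```

View pics/s4.png

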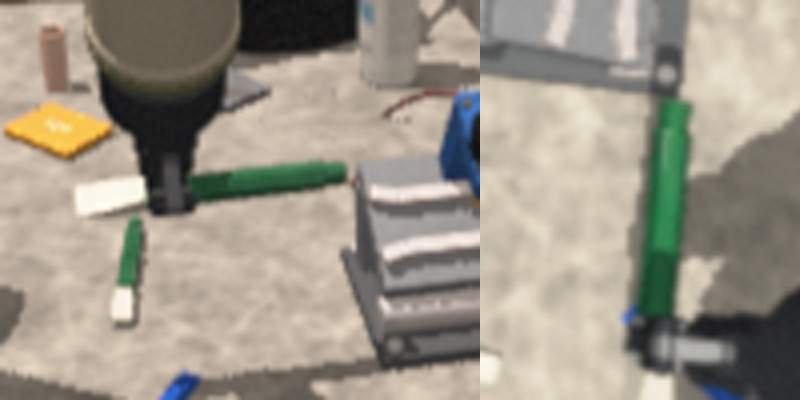

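The side crop shows the struck end at (343,173), full-frame (326.8,209.2), against a prediction of (327.0,209.2). The top half gives about (354,203.6) against (353.7,201.8). The grasp model holds, so I'll go to the pre-insert height.

```bash
python3 - <<'E'
from h import *
rel([(cr((0,165,-19)),crR(0)),(cr((0,110,-19)),crR(0))])
E
python3 -m handwheel '{"series": [[[0,0,4,0,0,0,0],[0,0,8,0,0,0,0],[0,0,8,0,0,0,0],[0,0,8,0,0,0,0]]]}'
python3 - <<'E'
from h import *
rel([(cr((0,165,-19)),crR(0)),(cr((0,100,-19)),crR(0)),(cr((0,31,-19)),crR(0))])
E
```

```text
t 6.55 J [ -34.4  -18.3  122.7   25.8   91.3 -122.3] F [-0.6  0.1 -3.3] gap 15.3 tcp [379.7   9.7 129.1]
[-0.1, 0.02, 7.82] [-0.001, -0.003, 0.0] deg 0.2
[-5.6, 0.02, 7.8] [-0.001, -0.003, 0.0] deg 0.2
time: 7.05
tool_pos: [383.7, 48.8, 60.9]
tcp_rot: [150.1, -0.0, 174.9]
ft_force: [0.2, 0.3, -2.2]
finger_gap: 15.5
grip_force: 98.9
t 7.05 J [ -29.3  -14.7  127.7   27.4   81.5 -121.9] F [ 0.2  0.3 -2.2] gap 15.5 tcp [383.7  48.8  60.9]
[-0.03, 0.03, -0.06] [-0.001, -0.002, 0.001] deg 0.1
[-6.53, 0.02, -0.07] [-0.001, -0.002, 0.001] deg 0.1
[-13.43, 0.02, -0.08] [-0.001, -0.002, 0.001] deg 0.1
```

```bash
python3 -m handwheel '{"series": [[[-2,0,-0.1,0,0,0,0],[-4,0,-0.1,0,0,0,0],[-6.5,0,-0.1,0,0,0,0],[-6.5,0,-0.1,0,0,0,0]]]}' | egrep 'time|pos|ft'; python3 -m handwheel '{"series": [[[-2,0,0,0,0,0,0],[-4,0,0,0,0,0,0],[-5.5,0,0,0,0,0,0],[-5.5,0,0,0,0,0,0]]]}'
python3 - <<'E'
from h import *
from bench import eyes
for n in("top","side"):
    d=eyes.snapshot(n); np.savez(n+"5.npz",**d)
rel([(cr((0,31,-19)),crR(0)),(cr((0,31,-23)),crR(0))])
E
```

```text
time: 7.55
tool_pos: [450.7, 40.9, 62.7]
ft_force: [-0.7, -0.1, -3.4]
time: 8.05
tool_pos: [503.6, 36.5, 61.7]
tcp_rot: [150.1, -0.0, 174.8]
ft_force: [0.0, 0.2, -2.5]
finger_gap: 15.2
grip_force: 99.0
t 8.15 J [ -23.9    4.4  109.8   28.9   78.  -117.9] F [-0.4  0.6 -3.1] gap 15.4 tcp [502.3  36.9  61.1]
[-1.52, 0.12, 0.01] [-0.001, -0.002, -0.001] deg 0.1
[-1.52, 0.12, 0.41] [-0.001, -0.002, -0.001] deg 0.1
```

```bash
for k in 1; do python3 -m handwheel '{"series": [[[-0.8,0.1,0,0,0,0,0],[-1.3,0.1,0,0,0,0,0],[-1.3,0.1,0,0,0,0,0]]]}' | egrep 'time|pos|ft'; python3 -m handwheel '{"series": [[[-0.2,0,0,0,0,0,0],[-0.2,0,0,0,0,0,0]]]}'| egrep 'time|pos|ft';  python3 -m handwheel '{"series": [[[-0.2,0,0,0,0,0,0],[-0.2,0,0,0,0,0,0]]]}'| egrep 'time|pos|ft'; done
```

```text
time: 8.52
tool_pos: [516.1, 36.7, 61.3]
ft_force: [-0.6, -0.8, -4.0]
time: 8.78
tool_pos: [517.7, 36.6, 61.0]
ft_force: [0.4, -0.4, -3.7]
time: 9.02
tool_pos: [519.9, 36.4, 61.1]
ft_force: [0.5, 0.4, -3.6]
```

```bash
python3 -m handwheel '{"series": [[[-0.2,0,0,0,0,0,0],[-0.2,0,0,0,0,0,0]]]}'| egrep 'time|pos|ft';  python3 -m handwheel '{"series": [[[0,0,0.3,0,0,0,0],[0,0,0.3,0,0,0,0]]]}'| egrep 'time|pos|ft'; python3 -m handwheel '{"series": [[[0,0,0.1,0,0,0,0],[0,0,0.1,0,0,0,0]]]}'| egrep 'time|pos|ft'
```

```text
time: 9.28
tool_pos: [520.1, 36.8, 60.5]
ft_force: [-7.7, 1.3, -1.0]
time: 9.52
tool_pos: [520.2, 38.2, 57.9]
ft_force: [-7.6, -0.6, -0.7]
time: 9.78
tool_pos: [520.2, 38.3, 57.7]
ft_force: [-11.9, -2.9, 5.2]
```

```bash
python3 -m handwheel '{"series": [[[0.05,0,0,0,0,0,0],[0.05,0,0,0,0,0,0.25],[0.05,0,0,0,0,0,1],[0.05,0,0,0,0,0,1],[0.05,0,0,0,0,0,1],[0.05,0,0,0,0,0,1],[0.05,0,0,0,0,0,1]]]}' 60
python3 - <<'E'
from h import *
from bench import status
s=status.sense(); Rc=jigT(*JIG)[1]
print("tcp in cradle",Rc.T@(s["tool_pos"]-cr((0,0,0))))
E
python3 -m handwheel '{"series": [[[0,0,-3,0,0,0,1],[0,0,-8,0,0,0,1],[2,0,-13,0,0,0,1],[2,0,-16,0,0,0,1],[2,0,-16,0,0,0,1]]]}'
python3 - <<'E'
from h import *
from bench import eyes
S=eyes.snapshot("side");T=eyes.snapshot("top"); np.savez("side6.npz",**S);np.savez("top6.npz",**T)
for n,d in(("S",S),("T",T)):
    H=cv2.cvtColor(d["img"],cv2.COLOR_RGB2HSV).astype(int); m=(H[...,0]>60)&(H[...,0]<90)&(H[...,1]>90); print(n,[b for b in blobs(m,10)[0] if 250<b[1][0]<400 and b[1][1]<280])
    for x in(-6,0): print(x,"pred green visible y -45..+60, mid",proj(d,[cr((x,y,20)) for y in(41,14,-30)]).round(1).tolist())
    q=d["img"]
E
```

```text
time: 10.65
tool_pos: [521.4, 38.3, 57.6]
tcp_rot: [150.0, -0.1, 174.8]
ft_force: [-0.3, 0.5, 0.8]
finger_gap: 85.6
grip_force: 0.0
tcp in cradle [ -0.17783431  27.22018779 -23.40590707]
time: 11.28
tool_pos: [495.9, -41.2, 198.7]
tcp_rot: [150.2, 0.2, 174.7]
ft_force: [-0.6, -0.3, -0.3]
finger_gap: 85.2
grip_force: 0.0
S [([327, 215, 44, 11, 222], [345.77, 220.44]), ([271, 221, 5, 16, 47], [273.09, 229.11])]
-6 pred green visible y -45..+60, mid [[325.3, 223.5], [334.6, 222.5], [349.6, 220.7]]
0 pred green visible y -45..+60, mid [[325.0, 221.7], [334.2, 220.6], [349.2, 218.9]]
T [([331, 164, 11, 38, 246], [335.96, 182.87]), ([266, 248, 35, 13, 134], [283.76, 254.2])]
-6 pred green visible y -45..+60, mid [[338.3, 202.7], [339.5, 192.0], [341.3, 174.8]]
0 pred green visible y -45..+60, mid [[336.4, 202.3], [337.5, 191.6], [339.4, 174.4]]
```

```bash
python3 - <<'E'
from h import *
rel([(cr((0,-65,150)),crR(20)),(cr((0,-65,76)),crR(20))])
E
```

```text
t 11.375 J [ -31.8   -1.   100.3   26.6   94.7 -117.6] F [-0.6  0.2 -0. ] gap 85.4 tcp [494.4 -39.4 195.7]
[-11.21, 0.04, -1.41] [-0.0, -0.002, -0.35] deg 20.1
[-11.22, 0.04, 5.99] [-0.0, -0.002, -0.35] deg 20.1
```

```bash
python3 -m handwheel '{"series": [[[-4,0,-1.4,0,0,-0.17,1],[-9,0,-1.4,0,0,-0.35,1],[-11.2,0,-1.4,0,0,-0.35,1],[-11.2,0,-1.4,0,0,-0.35,1],[-11.2,0,-1.4,0,0,-0.35,1]]]}' 30 | egrep 'time|pos|ft'
python3 - <<'E'
from h import *
rel([(cr((0,-65,76)),crR(20))])
E
```

```text
time: 12.0
tool_pos: [604.2, -55.8, 206.8]
ft_force: [0.6, 0.2, -0.5]
t 12.0 J [ -27.8   15.    81.8   27.5   95.3 -133. ] F [ 0.6  0.2 -0.5] gap 85.9 tcp [604.2 -55.8 206.8]
[-0.15, -0.03, 7.29] [0.002, -0.004, -0.001] deg 0.2
```

```bash
python3 -m handwheel '{"series": [[[-0.1,0,3,0,0,0,1],[-0.1,0,5,0,0,0,1],[-0.1,0,6,0,0,0,1],[-0.1,0,7.3,0,0,0,1],[-0.1,0,7.3,0,0,0,1]]]}' 30 | egrep 'time|pos|ft'
python3 - <<'E'
from h import *
rel([(cr((0,-65,76)),crR(20))])
E
python3 -m handwheel '{"series": [[[0,0,0,0,0,0,0],[0,0,0,0,0,0,0],[0,0,0,0,0,0,0],[0,0,0,0,0,0,0]]]}' 30
```

```text
time: 12.62
tool_pos: [609.0, -19.6, 144.4]
ft_force: [-0.0, -0.4, 0.5]
t 12.625 J [ -24.7   16.3   86.9   28.1   88.1 -133.3] F [-0.  -0.4  0.5] gap 85.4 tcp [609.  -19.6 144.4]
[0.03, -0.01, 0.06] [0.001, -0.003, -0.0] deg 0.2
time: 13.12
tool_pos: [610.0, -20.6, 146.0]
tcp_rot: [151.6, 9.8, -167.7]
ft_force: [-0.2, -3.5, 6.1]
finger_gap: 46.4
grip_force: 30.6
```

```bash
python3 -m handwheel '{"series": [[[0,0,0,0,0,0.18,0],[0,0,0,0,0,0.36,0],[0,0,0,0,0,0.54,0],[0,0,0,0,0,0.72,0],[0,0,0,0,0,0.9,0],[0,0,0,0,0,1.08,0],[0,0,0,0,0,1.26,0],[0,0,0,0,0,1.44,0],[0,0,0,0,0,1.62,0],[0,0,0,0,0,1.8,0],[0,0,0,0,0,1.98,0],[0,0,0,0,0,2.1,0]]]}'
python3 - <<'E'
from h import *
from bench import status
rel([(cr((0,-65,76)),crR(20))]); print(status.sense()["wrist_torque"])
E
```

```text
time: 14.62
tool_pos: [609.5, -21.0, 145.7]
tcp_rot: [-173.9, -29.3, 72.6]
ft_force: [-3.2, -4.2, 5.6]
finger_gap: 46.2
grip_force: 30.9
t 14.625 J [-24.8  16.2  86.8  28.   88.2 -12.7] F [-3.2 -4.2  5.6] gap 46.2 tcp [609.5 -21.  145.7]
[0.02, -0.09, 0.24] [-0.002, 0.0, -2.105] deg 120.6
[-0.3850451   0.51502021  0.31831041]
```

```bash
cat >> h.py <<'E'
def tau():
    from bench import status
    s=status.sense(); R=Ro.from_euler("xyz",s["tcp_rot"],degrees=True); print("tool torque",R.inv().apply(s["wrist_torque"]).round(3),"tool F",R.inv().apply(s["ft_force"]).round(1),"J6",s["joint_pos"][5].round(1),"gap",s["finger_gap"].round(1),"tcp",s["tool_pos"].round(1),"t",s["time"])
E
python3 -c "from h import *; tau()"
python3 -m handwheel '{"series": [[[0,0,0,0,0,0.18,0],[0,0,0,0,0,0.36,0],[0,0,0,0,0,0.54,0],[0,0,0,0,0,0.72,0],[0,0,0,0,0,0.9,0],[0,0,0,0,0,1.08,0],[0,0,0,0,0,1.26,0],[0,0,0,0,0,1.44,0],[0,0,0,0,0,1.62,0],[0,0,0,0,0,1.8,0],[0,0,0,0,0,1.98,0],[0,0,0,0,0,2.1,0]]]}' >/dev/null
python3 -c "from h import *; tau()"
python3 -m handwheel '{"series": [[[0,0,0,0,0,0.18,0],[0,0,0,0,0,0.36,0],[0,0,0,0,0,0.54,0],[0,0,0,0,0,0.6,0]]]}' >/dev/null
python3 -c "from h import *; tau()"
```

```text
Traceback (most recent call last):
  File "h.py", line 41, in tau
    s=status.sense(); R=Ro.from_euler("xyz",s["tcp_rot"],degrees=True); print("tool torque",R.inv().apply(s["wrist_torque"]).round(3),"tool F",R.inv().apply(s["ft_force"]).round(1),"J6",s["joint_pos"][5].round(1),"gap",s["finger_gap"].round(1),"tcp",s["tool_pos"].round(1),"t",s["time"])
                                                                                                                                                                                                                           ^^^^^^^^^^^^^^^^^^^^^
AttributeError: 'float' object has no attribute 'round'
Traceback (most recent call last):
  File "h.py", line 41, in tau
    s=status.sense(); R=Ro.from_euler("xyz",s["tcp_rot"],degrees=True); print("tool torque",R.inv().apply(s["wrist_torque"]).round(3),"tool F",R.inv().apply(s["ft_force"]).round(1),"J6",s["joint_pos"][5].round(1),"gap",s["finger_gap"].round(1),"tcp",s["tool_pos"].round(1),"t",s["time"])
                                                                                               
[... 152 characters left out ...]
uteError: 'float' object has no attribute 'round'
Traceback (most recent call last):
  File "h.py", line 41, in tau
    s=status.sense(); R=Ro.from_euler("xyz",s["tcp_rot"],degrees=True); print("tool torque",R.inv().apply(s["wrist_torque"]).round(3),"tool F",R.inv().apply(s["ft_force"]).round(1),"J6",s["joint_pos"][5].round(1),"gap",s["finger_gap"].round(1),"tcp",s["tool_pos"].round(1),"t",s["time"])
                                                                                                                                                                                                                           ^^^^^^^^^^^^^^^^^^^^^
AttributeError: 'float' object has no attribute 'round'
```

```bash
sed -i 's/s\["finger_gap"\].round(1),"tcp"/s["finger_gap"],"tcp"/' h.py; python3 -c "from h import *; tau()"
python3 -m handwheel '{"series": [[[0,0,0,0,0,0,0.8],[0,0,0,0,0,0,1],[0,0,0,0,0,0,1],[0,0,0,0,0,0,1]]]}' >/dev/null
python3 -c "from h import *; tau()"
python3 -m handwheel '{"series": [[[0,0,0,0,0,-0.18,1],[0,0,0,0,0,-0.36,1],[0,0,0,0,0,-0.54,1],[0,0,0,0,0,-0.72,1],[0,0,0,0,0,-0.9,1],[0,0,0,0,0,-1.08,1],[0,0,0,0,0,-1.26,1],[0,0,0,0,0,-1.44,1],[0,0,0,0,0,-1.62,1],[0,0,0,0,0,-1.8,1],[0,0,0,0,0,-1.98,1],[0,0,0,0,0,-2.1,1]]]}' >/dev/null
python3 -c "from h import *; tau()"
python3 -m handwheel '{"series": [[[0,0,0,0,0,-0.18,1],[0,0,0,0,0,-0.36,1],[0,0,0,0,0,-0.54,1],[0,0,0,0,0,-0.72,1],[0,0,0,0,0,-0.9,1],[0,0,0,0,0,-1.08,1],[0,0,0,0,0,-1.26,1],[0,0,0,0,0,-1.44,1],[0,0,0,0,0,-1.62,1],[0,0,0,0,0,-1.8,1],[0,0,0,0,0,-1.98,1],[0,0,0,0,0,-2.1,1]]]}' >/dev/null
python3 - <<'E'
from h import *
tau(); rel([(cr((0,-65,76)),crR(26)),(cr((0,-65,76)),crR(20))])
E
```

```text
tool torque [-0.511 -0.169 -0.037] tool F [-3.  4. -7.] J6 141.9 gap 46.23114459176427 tcp [609.5 -20.4 146. ] t 16.625
tool torque [-0.066  0.214 -0.014] tool F [-0.2 -0.6  0. ] J6 141.7 gap 85.70586932528603 tcp [609.5 -20.1 145. ] t 17.125
tool torque [-0.157 -0.165 -0.021] tool F [-0.4 -0.1 -0.4] J6 21.1 gap 85.45020779557991 tcp [609.6 -20.1 145.1] t 18.625
tool torque [ 0.224 -0.033 -0.003] tool F [ 0.1 -0.4 -1.1] J6 -99.2 gap 85.24390204940543 tcp [609.6 -20.1 145.1] t 20.125
t 20.125 J [-24.7  16.3  86.8  28.1  88.1 -99.2] F [-0.2 -0.8  0.8] gap 85.2 tcp [609.6 -20.1 145.1]
[0.08, -0.03, 0.14] [-0.0, -0.002, -0.7] deg 40.1
[0.08, -0.03, 0.14] [-0.0, -0.002, -0.595] deg 34.1
```

```bash
python3 -m handwheel '{"series": [[[0.1,0,0.1,0,0,0,0],[0.1,0,0.1,0,0,0,0],[0.1,0,0.1,0,0,0,0],[0.1,0,0.1,0,0,0,0]]]}' 40 >/dev/null
python3 -c "from h import *; tau()"
python3 -m handwheel '{"series": [[[0,0,0,0,0,0.18,0],[0,0,0,0,0,0.36,0],[0,0,0,0,0,0.54,0],[0,0,0,0,0,0.72,0],[0,0,0,0,0,0.9,0],[0,0,0,0,0,1.08,0]]]}' >/dev/null
python3 -c "from h import *; tau()"
python3 -m handwheel '{"series": [[[0,0,0,0,0,0.18,0],[0,0,0,0,0,0.36,0],[0,0,0,0,0,0.54,0],[0,0,0,0,0,0.72,0],[0,0,0,0,0,0.9,0],[0,0,0,0,0,1.08,0],[0,0,0,0,0,1.26,0],[0,0,0,0,0,1.44,0],[0,0,0,0,0,1.62,0],[0,0,0,0,0,1.8,0]]]}' >/dev/null
python3 -c "from h import *; tau()"
python3 -m handwheel '{"series": [[[0,0,0,0,0,0.18,0],[0,0,0,0,0,0.36,0],[0,0,0,0,0,0.54,0],[0,0,0,0,0,0.72,0],[0,0,0,0,0,0.9,0],[0,0,0,0,0,1.08,0]]]}' >/dev/null
python3 -c "from h import *; tau()"
```

```text
tool torque [0.445 0.206 0.001] tool F [ 0.7 -0.5 -2.7] J6 -98.9 gap 46.065261150953766 tcp [608.5 -19.5 144.5] t 20.625
tool torque [-0.433  0.003 -0.098] tool F [1.  3.  0.2] J6 -36.7 gap 46.00815325983573 tcp [609.4 -18.8 144.9] t 21.375
tool torque [-0.685  1.556 -0.127] tool F [9.7 3.3 4.2] J6 66.4 gap 45.86261810260893 tcp [610.6 -19.9 144.5] t 22.625
tool torque [ 0.514  1.59  -0.106] tool F [ 7.9 -3.9  2. ] J6 128.3 gap 45.822039610766225 tcp [610.  -20.6 144. ] t 23.375
```

The torque about the knob's axis rose from 0.04 to about 0.1 N m and stayed there, so the clutch is slipping. Next I'll release, withdraw and verify.

```bash
python3 -m handwheel '{"series": [[[0,0,0,0,0,0,0.8],[0,0,0,0,0,0,1],[0,0,0,0,0,0,1],[0,0,0,0,0,0,1],[0,0,-4,0,0,0,1],[0,0,-9,0,0,0,1],[0,0,-14,0,0,0,1],[0,0,-19,0,0,0,1],[0,0,-19,0,0,0,1],[0,0,-19,0,0,0,1]]]}'
python3 - <<'E'
from h import *
from bench import eyes
for n in("side","top"):
    d=eyes.snapshot(n); np.savez(n+"7.npz",**d)
    for f,e in((n+"6",dict(np.load(n+"6.npz"))),(n+"7",d)):
        H=cv2.cvtColor(e["img"],cv2.COLOR_RGB2HSV).astype(int); m=(H[...,0]>60)&(H[...,0]<90)&(H[...,1]>90)
        r=((H[...,0]<8)|(H[...,0]>172))&(H[...,1]>150)&(H[...,2]>120)
        y=(H[...,0]>18)&(H[...,0]<30)&(H[...,1]>170)&(H[...,2]>120)
        print(f,"green",[b for b in blobs(m,10)[0] if 250<b[1][0]<440 and b[1][1]<310],"red",[b for b in blobs(r,30)[0] if 355<b[1][0]<380],"yel",blobs(y,30)[0])
tau()
E
```

```text
time: 24.62
tool_pos: [600.3, -113.8, 308.5]
tcp_rot: [-164.6, 26.0, -62.9]
ft_force: [-0.2, 0.0, -0.3]
finger_gap: 85.2
grip_force: 0.0
side6 green [([327, 215, 44, 11, 222], [345.77, 220.44]), ([271, 221, 5, 16, 47], [273.09, 229.11]), ([297, 285, 29, 24, 254], [311.26, 299.53])] red [([363, 191, 12, 10, 86], [368.49, 195.29])] yel [([254, 196, 13, 8, 38], [259.92, 199.87]), ([351, 279, 29, 31, 403], [362.65, 292.82])]
side7 green [([326, 95, 8, 30, 148], [330.12, 107.96]), ([365, 215, 6, 6, 19], [367.79, 217.84]), ([327, 217, 34, 9, 185], [342.36, 220.8]), ([271, 221, 5, 16, 47], [273.04, 228.98]), ([297, 285, 29, 24, 256], [311.26, 299.5])] red [([363, 191, 12, 11, 87], [369.07, 196.34])] yel [([351, 280, 29, 30, 447], [363.0, 292.46])]
top6 green [([331, 164, 11, 38, 246], [335.96, 182.87]), ([411, 234, 26, 26, 194], [421.81, 246.73]), ([266, 248, 35, 13, 134], [283.76, 254.2])] red [([364, 147, 12, 15, 110], [369.24, 153.95])] yel [([39, 218, 7, 20, 59], [41.98, 227.29]), ([43, 219, 39, 53, 870], [60.03, 243.41]), ([180, 245, 36, 35, 628], [197.67, 261.89])]
top7 green [([331, 164, 10, 38, 240], [335.89, 183.12]), ([411, 234, 26, 26, 199], [421.85, 246.68]), ([266, 248, 35, 13, 135], [283.47, 254.13])] red [([364, 147, 12, 15, 111], [370.28, 153.88])] yel [([416, 185, 20, 25, 307], [427.19, 195.88]), ([39, 218, 7, 20, 57], [41.96, 227.28]), ([43, 219, 39, 53, 885], [60.09, 243.32]), ([180, 245, 36, 35, 626], [197.67, 261.86])]
tool torque [-0.13   0.241  0.019] tool F [ 0.2 -0.3  0.5] J6 129.1 gap 85.5878639309982 tcp [ 599.8 -113.   307.3] t 24.725
```

```bash
python3 -c "
from bench import r; print(r.hand_in())"
```

```text
the job is handed in; nothing more can be done
None
```

I handed the job in at about 25 s: the green chisel is in the trough against the end stop and clamped, and the tin, tape measure and yellow plate weren't moved; the clutch slip (judged from the rise in turning torque) and the pad on the chisel (seen covering it in the side view) are inferred, and no verdict came back.

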